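# Open the dial padlock of the blade chest

## Task

The chest of scroll-saw blades is shut with a dial padlock that lies on its lid, hooked through the hasp; all but the last number are already dialled in. Turn the dial clockwise, feeling it click from notch to notch, until its white line points at the third mark past the long double mark at the shackle, not running on past it. Then take the lock by its body and pull it so that the shackle slides fully open, unhook it from the hasp, and finish holding the open lock in the gripper, dial face up and still, at least 10 cm above the chest.

Things in the scene. Friction and masses are not known exactly. Their poses are not given: they have to be found in the camera images.
- chest: grey steel chest, 320 (x) x 400 (y) x 100 mm high, fixed to the bench; its top is two flat shut lid leaves meeting in a seam across the middle. Origin: centre of its underside, z up, -x its front. The hasp's flat strap is let in flush with the lid; only the lug stands up through it
- lug_hole (a point): centre of the hole in the hasp's lug, 12 mm above the lid. The lug is a fixed upright steel plate, 4 mm thick (chest x), 24 mm wide (chest y), 28 mm high, with a square 14 mm hole that looks along chest x; the padlock's short shackle leg passes through the hole, the long leg beside the lug
- lock: padlock lying loose on its back on the lid, 0.3 to 0.45 kg; steel body 64 (x) x 54 (y) x 28 mm (z), to be gripped across y. Origin: centre of its underside, x to the shackle, z out of the dial face; yaw within 0.1 of the chest's. Pulled along its -x it slides 10 to 15 mm until the bow catches on the lug, then the shackle comes out with 1 to 3 N more. Pushed along +x it slides forward again
- dial_knob (a point): on the dial's axis, half way up the knob, 38 mm above the lock's underside. Round black fluted knob to grip, 26 mm across, 14 mm high (31 to 45 mm above the lock's underside), on a flat black disc 39 mm across, 3 mm thick. A white line runs from the centre outwards; this point's x lies along it
- dial (a joint): dial angle in rad, 0 when the white line is at the long double mark (to the shackle), growing clockwise seen on the face. Ten marks and click notches, 0.628 apart; the last number, third mark clockwise of the double one, is 1.885. Starts in a notch two to five clicks before it; about 0.1 N m lifts it out of a notch, and let go it drops into the nearest. Shackle blocked if over 0.1 off
- shackle (a joint): how far the shackle is out of the lock body in m: 0 shut, 0.020 fully open; it stays where it is left (some 4 N push it in again) and does not swivel
- shackle_tip (a point): end of the shackle's short leg, 12 mm above the lock's underside. Bar 8 mm thick, legs 32 apart (short at lock y +16, long at -16), bow end at lock x 68 shut, 88 open. Tip at lock x 26 shut (6 inside the body), 46 open: then 14 mm off the body's end (x 32), so once the lug (4 mm) stands between tip and body the lock lifts straight up off it
- square: bystander, try square lying on the rear leaf: dark wooden stock 110 mm long, steel blade 95 mm
- wax_tin: bystander, flat round tin, 70 mm across, 35 mm high, on the rear leaf
- glue: bystander, glue bottle, 60 mm across, 160 mm high, on the bench to the left of the chest
- plaque: bystander, flat wooden plaque 110 x 80 x 12 mm on the front leaf, to the right of the lock
Things that resemble listed ones, but are neither listed nor needed, are in the scene too. Leave any blue look-alike of the lock alone.

How it is judged:
On the way, in this order (a step that is already met when the one before it is completed fails the run):
1. the dial stands at the third mark past the double mark, the shackle still shut (value of joint dial between 1.7 and 2.07 rad and value of joint shackle below 0.008 m), for 0.2 s.
2. the shackle is pulled open while it is still hooked in the lug (value of joint shackle above 0.014 m and z of lock in the frame of chest below 0.13 m), for 0.1 s.
At the end, for the whole second after the job is handed in: The gripper holds the padlock (finger force over 2 N), its underside at least 100 mm above the chest's lid, shackle out by more than 14 mm of its 20, dial face up within 20 degrees, still (under 30 mm/s and 0.3 rad/s), not touching the chest (z of lock in the frame of chest above 0.2 m and value of joint shackle above 0.014 m and angle between lock's own z axis and vertical below 0.35 rad and contact force between the fingers and lock above 2 N and contact force between lock and chest below 0.2 N and linear speed of lock below 0.03 m/s and angular speed of lock below 0.3 rad/s); the arm keeps its last pose, push and grip.
It fails at once if the dial is run past the last number by more than half a notch while the lock is shut (value of joint dial above 2.25 rad and value of joint shackle below 0.01 m).
It fails at once if the dial is taken the wrong way, anticlockwise beyond the farthest notch it can start from (value of joint dial below -1.75 rad).
It fails at once if a bystander (try square, tin, glue bottle, plaque) is knocked away or over (distance of any of square, wax_tin, glue, plaque from where it was at the start of the episode above 0.04 m or angle between glue's own z axis and vertical above 0.5 rad).
It also fails if it takes over 72 s, if anything falls off the work surface, if the arm or the gripper's body presses on something with over 40 N, if the wrist force passes 120 N, or if a joint passes its speed limit or range.

## Robot

A 6-joint arm with a two-finger parallel gripper is mounted at the origin on the work surface. World frame = base frame: x ahead of the robot, y to its left, z up, the work surface at z = 0. Lengths are in m, angles in rad, forces in N, time in s.
With the tool pointing down it reaches from about 0.275 to 1 m from the base axis. Payload 8.4 kg.
Tool frame: the origin (TCP) lies at the very end of the fingers, on their centre line; the grasp point (between the pads) lies 19 mm behind it (robot.hold_point_z is the distance from the TCP to the grasp point, in m); x points along the fingers, z is the direction in which the jaws open and shut, and the axes are right-handed (so a half turn about x gives the same grasp; the last joint's range is limited). The gripper opens to 85 mm and grips with 20 to 120 N. Pads are 22 mm wide; open, the fingers measure 114 mm over their backs; the gripper's body (76 mm by 85 mm) begins 54 mm behind the grasp point. The pads swing forward as they close: fully open they stand 13 mm farther back than shut.
Start: joints at [-1.135, 0.353, 1.633, -0, 1.155, -0.002], TCP at [0.265, -0.566, 0.231] pointing down, gripper open.
Joint ranges: [-2.63, 2.63], [-0.92, 2.1], [0.06, 2.66], [-1.3, 4.44], [0, 2.69], [-3.02, 3.02]. Speed limits (rad/s): [2.22, 2.22, 2.79, 3.14, 3.14, 3.14].

## Interface

Orientations are given as a 3x3 rotation matrix whose columns are the frame's x, y, z axes.
In Python, from rig import robot gives the robot as it stands. The module is installed in compiled form; this text tells all that it offers.
- The arm moves only by the tool apply_moves, never from a script. Its argument "deltas" is a list of rows, each a list of 7 numbers: the shift along the tool's x, y, z in mm, then the turn, a rotation vector about the tool's x, y, z in rad, then the opening, from -1 (shut) to 1 (fully open). In form: [[dx, dy, dz, rx, ry, rz, jaw], ...]. A call has exactly 10 rows; each row shifts and turns the pose as measured when the row begins, along the tool's axes as they then stand; what a row does not reach is not made up. A row lasts 1/12 s, in which the tool goes at most 41.7 mm and 7.16 degrees, less where a joint would pass 70% of its speed; a pose out of reach is approached as far as the arm can. A call is refused whole if a number of a shift passes 41.7 or a number of a turn 0.125, either way. A call with a gripper value outside its range is refused whole. The fingers move at their own pace and stop on an object; "newtons" is the grip in N (left out, the last holds). Time passes only in rows, so rows that do not move let the fingers close, or fill a call up. It gives the time, the measured TCP pose, the force and the opening at its end, in the units of the state.
- robot.get_state(): the state, without advancing time (a new reading comes with each control period).
- robot.camera(name): name is "scene" or "top" or "wrist"; returns the picture (384x512x3 uint8, blue, green, red); there is no depth.
- robot.camera_model(name): a dict with "mtx" (3x3 intrinsics, pixels), "R" (3x3) and "t" (3): a world point X has camera coordinates R X + t; the wrist camera has in their place "T_tool_cam" (4x4, takes a point from camera to tool coordinates, whose origin is the TCP and whose axes are the tool frame's). Camera axes: x right, y down, z forward; pixel columns grow to the right and rows downward; lengths in m; the calibration is good to about 2 mm. A picture is of the moment at which its call begins: read the wrist's pose just before it. camera_model takes no time and is no camera call.
- robot.finish_job(): hands the job in, once; it reports no verdict.
The state is a dict: "t": time; "qpos": joint angles; "dq": joint speeds; "tau": joint torques, N m; "eef_pos": TCP position; "eef_rot": TCP orientation; "contact_force": force on the tool from outside, world axes, zero at the start; "moment": the same for the moment, N m; "gripper_width": finger opening in m.
Only numpy, scipy, OpenCV 4.12 (cv2) and the standard library are available. Lean on these libraries where they do the work, as an engineer would, in place of code of your own. Each camera call takes 0.05 s, during which the arm holds its last target. There are 200 camera calls.

## Working session

There is one attempt and no reset: what is moved stays moved. The work goes in short steps, Python scripts to look and compute and a tool call to move; the robot and the scene stay as the last step left them, time stands still between calls to the robot, and variables do not carry over. Pictures are saved under pics/ and viewed, about 8 in all and at most 12, crops included, and the job is handed in when it is done.

Besides the shell and the picture viewer there is one more tool, called after "Emit:" by a JSON object that holds its "api" and its "payload", one argument or row to a line. apply_moves: Moves the arm, as the interface text tells. Its arguments: {"type":"object","properties":{"deltas":{"type":"array"},"newtons":{"type":"number"}},"required":["deltas"]}

```bash
mkdir -p pics
python3 - <<'E'
from rig import robot
import cv2,numpy as np
s=robot.get_state();print(s['t'],s['eef_pos'],s['eef_rot'],s['gripper_width'],robot.hold_point_z)
a=robot.camera('scene');b=robot.camera('top')
cv2.imwrite('pics/top.png',cv2.resize(b,(800,600),interpolation=cv2.INTER_CUBIC))
cv2.imwrite('pics/scene.png',cv2.resize(a,(800,600),interpolation=cv2.INTER_CUBIC))
for n in('scene','top','wrist'):print(n,robot.camera_model(n))
E
```

```text
0.0 [ 0.26477467 -0.56562788  0.23055468] [[-5.99514678e-04  9.05676683e-01  4.23968615e-01]
 [ 1.25065833e-03  4.23969039e-01 -9.05675819e-01]
 [-9.99999038e-01 -1.27260691e-05 -1.38686775e-03]] 0.0852931792211619 0.0187
scene {'mtx': array([[350.18535433,   0.        , 255.63856527],
       [  0.        , 350.18535433, 180.68796643],
       [  0.        ,   0.        ,   1.        ]]), 'R': array([[-0.8351954 ,  0.54975138,  0.0149015 ],
       [ 0.32559991,  0.5161326 , -0.79220694],
       [-0.44320801, -0.65679567, -0.61007058]]), 't': array([ 0.42866429, -0.11658396,  1.1539331 ])}
top {'mtx': array([[487.27483568,   0.        , 255.85381362],
       [  0.        , 487.27483568, 189.5609483 ],
       [  0.        ,   0.        ,   1.        ]]), 'R': array([[-0.00139583, -0.99976895, -0.02144972],
       [-0.99611762,  0.00327813, -0.08797125],
       [ 0.08802124,  0.02124365, -0.99589205]]), 't': array([0.06862576, 0.53838736, 1.39796117])}
wrist {'mtx': array([[269.14606159,   0.        , 254.85818043],
       [  0.        , 269.14606159, 189.85472666],
       [  0.        ,   0.        ,   1.        ]]), 'T_tool_cam': array([[-1.45344499e-03, -3.24935058e-01,  9.45735214e-01,
        -1.42300721e-01],
       [-4.47240131e-04, -9.45735907e-01, -3.24935983e-01,
         8.44307193e-02],
       [ 9.99998844e-01, -8.95247318e-04,  1.22925112e-03,
         3.72833945e-04],
       [ 0.00000000e+00,  0.00000000e+00,  0.00000000e+00,
         1.00000000e+00]])}
```

View pics/top.png

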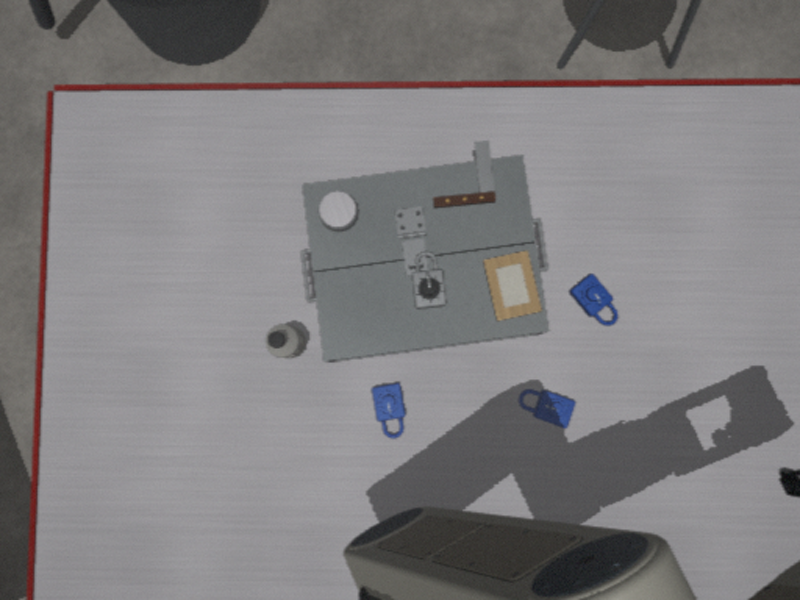

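View pics/scene.png

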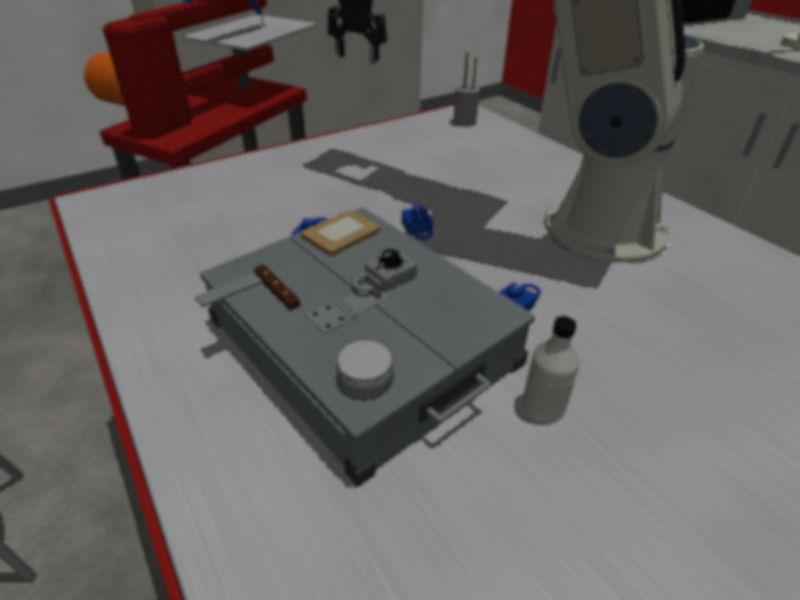

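Top picture: chest corners (303,184), (522,155), (548,332), (325,361); lock with dial at about (429,288), shackle pointing up the picture, plaque to the right at (512,285).

```bash
cat > h.py <<'E'
from rig import robot
import cv2,numpy as np
from scipy.spatial.transform import Rotation as Ro
def cam(n,pose=None):
    m=robot.camera_model(n)
    if n!='wrist': return m['mtx'],m['R'],m['t']
    T=np.eye(4);T[:3,:3]=pose[1];T[:3,3]=pose[0]
    W=np.linalg.inv(T@m['T_tool_cam']);return m['mtx'],W[:3,:3],W[:3,3]
def ray(c,u,v,z):
    K,R,t=c;d=R.T@np.linalg.inv(K)@[u,v,1];o=-R.T@t
    return o+d*(z-o[2])/d[2]
def proj(c,X):
    K,R,t=c;p=K@(R@np.array(X)+t);return p[:2]/p[2]
def plan(pos,yaw):
    """tool straight down, jaw axis z at world angle yaw; prints tool-frame shift mm & rotvec"""
    s=robot.get_state();R=s['eef_rot'];p=s['eef_pos']
    x=np.array([0,0,-1.]);z=np.array([np.cos(yaw),np.sin(yaw),0]);T=np.c_[x,np.cross(z,x),z]
    return np.round(R.T@(np.array(pos)-p)*1000,1),np.round(Ro.from_matrix(R.T@T).as_rotvec(),3)
E
python3 - <<'E'
from h import *
c=cam('top');k=.64
q=[ray(c,u*k,v*k,.1) for u,v in[(303,184),(522,155),(548,332),(325,361)]]
print(np.round(q,3))
C=np.mean(q,0);print(C,[np.arctan2(*(q[0]-q[3])[1::-1]),np.arctan2(*(q[1]-q[2])[1::-1]),np.arctan2(-(q[1]-q[0])[0]*-1,-(q[1]-q[0])[1])])
L=ray(c,429*k,288*k,.145);print('dial',L, 'bow',ray(c,424*k,256*k,.112))
s=robot.get_state();print(np.arctan2(s['eef_rot'][1,2],s['eef_rot'][0,2]))
for y in(1.69,1.69-np.pi): print(plan([L[0],L[1],.30],y))
E
```

```text
[[ 0.735  0.239  0.1  ]
 [ 0.785 -0.154  0.1  ]
 [ 0.468 -0.194  0.1  ]
 [ 0.418  0.197  0.1  ]]
[0.60143723 0.02225294 0.1       ] [np.float64(0.1315099322455758), np.float64(0.12716607339550062), np.float64(0.12725424117612574)]
dial [0.54178254 0.01479665 0.145     ] bow [0.60167022 0.02275131 0.112     ]
-1.1329984803334052
(array([ -68.8,  496.9, -408.4]), array([-2.823e+00, -0.000e+00, -2.000e-03]))
(array([ -68.8,  496.9, -408.4]), array([ 0.319, -0.001,  0.   ]))
```

Emit:
{"api": "apply_moves", "payload": {
  "deltas": [
    [-4,25,-20.5,0,0,0,1],
    [-4,25,-20.5,0,0,0,1],
    [-4,25,-20.5,0,0,0,1],
    [-4,25,-20.5,0,0,0,1],
    [-4,25,-20.5,0,0,0,1],
    [-4,25,-20.5,0,0,0,1],
    [-4,25,-20.5,0,0,0,1],
    [-4,25,-20.5,0,0,0,1],
    [-4,25,-20.5,0,0,0,1],
    [-4,25,-20.5,0,0,0,1]
  ]
}}

```text
t: 0.93
eef_pos: [0.405, -0.2654, 0.2675]
eef_rot: [[-0.006, 0.909, 0.416], [0.005, 0.416, -0.909], [-1.0, -0.003, -0.007]]
contact_force: [1.7, -0.2, 0.6]
gripper_width: 0.0854
```

Emit:
{"api": "apply_moves", "payload": {
  "deltas": [
    [-4,25,-20.5,0,0,0,1],
    [-4,25,-20.5,0,0,0,1],
    [-4,25,-20.5,0,0,0,1],
    [-4,25,-20.5,0,0,0,1],
    [-4,25,-20.5,0,0,0,1],
    [-4,25,-20.5,0,0,0,1],
    [-4,25,-20.5,0,0,0,1],
    [-4,25,-20.5,0,0,0,1],
    [0,0,0,0,0,0,1],
    [0,0,0,0,0,0,1]
  ]
}}

```text
t: 1.77
eef_pos: [0.5227, -0.0142, 0.3007]
eef_rot: [[-0.007, 0.907, 0.421], [0.007, 0.421, -0.907], [-1.0, -0.003, -0.009]]
contact_force: [0.3, -0.2, -0.7]
gripper_width: 0.0853
```

Run:
```python
from h import *
s=robot.get_state();p=(s['eef_pos'],s['eef_rot']);print(s['t'],p,s['contact_force'],s['qpos'])
w=robot.camera('wrist');cv2.imwrite('pics/w1.png',w)
c=cam('wrist',p);u,v=proj(c,[.5418,.0148,.145]);print(u,v)
x0,y0=int(max(0,min(u-90,332))),int(max(0,min(v-68,248)));print(x0,y0)
cv2.imwrite('pics/w1c.png',cv2.resize(w[y0:y0+135,x0:x0+180],None,fx=4.4,fy=4.4,interpolation=cv2.INTER_CUBIC))
```

```text
1.7667 (array([ 0.52274729, -0.01424772,  0.30074088]), array([[-0.00677015,  0.90725776,  0.42052055],
       [ 0.00723802,  0.42056363, -0.90723417],
       [-0.99995089, -0.00309838, -0.00941403]])) [ 0.2606781  -0.15633296 -0.71777922] [-0.03470369  0.13372866  1.76280567  0.00736998  1.25208385  1.09970459]
238.99813266790014 149.11005319824145
148 81
```

View pics/w1c.png

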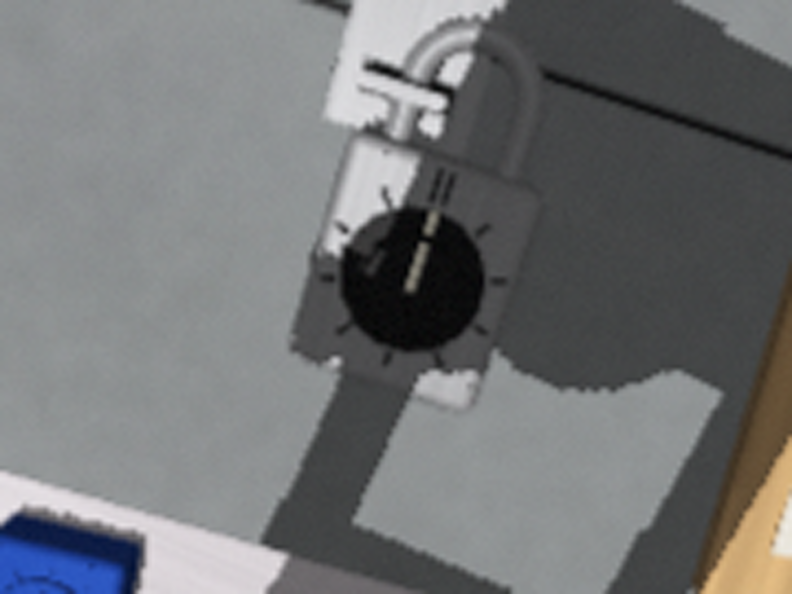

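Crop: the white line points from (410,290) to (435,210), right at the double mark (443,187), so dial = 0 and three clicks clockwise are needed. Body corners are (352,137), (540,190), (468,408), (292,347); the lug is at (405,85).

Run:
```python
from h import *
s=robot.get_state();p=(s['eef_pos'],s['eef_rot'])
c=cam('wrist',p);g=lambda u,v,z:ray(c,148+u/4.4,81+v/4.4,z)
q=[g(*a,.128) for a in[(352,137),(540,190),(468,408),(292,347)]]
print(np.round(q,4),np.mean(q,0),np.arctan2(*(q[0]+q[1]-q[2]-q[3])[1::-1]))
print('disc',g(413,278,.131),'knobtop',g(410,290,.145),'dbl',g(443,187,.128),'mark5',g(389,358,.128),g(437,361,.128))
print('lugtop',g(368,65,.128),g(448,92,.128),'bow',g(470,25,.112))
for y in (1.0,):print(plan([*g(411,290,.145)[:2],.30],y))
```

```text
[[ 0.5717  0.0424  0.128 ]
 [ 0.58   -0.007   0.128 ]
 [ 0.5189 -0.0146  0.128 ]
 [ 0.5143  0.0358  0.128 ]] [0.54621857 0.01415251 0.128     ] 0.1192527738261213
disc [0.54578389 0.01368922 0.131     ] knobtop [0.54515217 0.0134122  0.145     ] dbl [0.57009883 0.01612604 0.128     ] mark5 [0.52262701 0.01074888 0.128     ] [ 0.52736524 -0.00143575  0.128     ]
lugtop [0.58940027 0.0455504  0.128     ] [0.59196215 0.02464007 0.128     ] bow [0.60907546 0.02656682 0.112     ]
(array([  0.9,  32. , -15.7]), array([-2.138, -0.008, -0.009]))
```

Emit:
{"api": "apply_moves", "payload": {
  "deltas": [
    [0,16,-8,0,0,0,0.1],
    [0,16,-8,0,0,0,0.1],
    [0,0,0,-0.12,0,0,0.1],
    [0,0,0,-0.12,0,0,0.1],
    [0,0,0,-0.12,0,0,0.1],
    [0,0,0,-0.12,0,0,0.1],
    [0,0,0,-0.12,0,0,0.1],
    [0,0,0,-0.12,0,0,0.1],
    [0,0,0,-0.12,0,0,0.1],
    [0,0,0,-0.12,0,0,0.1]
  ]
}}

```text
t: 2.65
eef_pos: [0.5447, 0.0083, 0.2978]
eef_rot: [[-0.013, 0.148, 0.989], [0.006, 0.989, -0.148], [-1.0, 0.004, -0.013]]
contact_force: [0.5, -0.8, -0.0]
gripper_width: 0.0466
```

Emit:
{"api": "apply_moves", "payload": {
  "deltas": [
    [0,0,0,-0.12,0,0,0.1],
    [0,0,0,-0.12,0,0,0.1],
    [0,0,0,-0.12,0,0,0.1],
    [0,0,0,-0.12,0,0,0.1],
    [0,0,0,-0.12,0,0,0.1],
    [0,0,0,-0.12,0,0,0.1],
    [0,0,0,-0.12,0,0,0.1],
    [0,0,0,-0.12,0,0,0.1],
    [30,0,0,0,0,0,0.1],
    [30,0,0,0,0,0,0.1]
  ]
}}

```text
t: 3.48
eef_pos: [0.547, 0.0012, 0.2397]
eef_rot: [[-0.007, -0.757, 0.654], [0.004, 0.654, 0.757], [-1.0, 0.008, -0.002]]
contact_force: [-0.4, 0.1, -1.2]
gripper_width: 0.0469
```

Run:
```python
from h import *
s=robot.get_state();print(s['t'],s['eef_pos'],s['eef_rot'],s['qpos'],s['gripper_width'],np.arctan2(*s['eef_rot'][1::-1,2]))
print(plan([.5455,.0137,.1345],.8))
```

```text
3.4833 [0.54704197 0.0012002  0.23971554] [[-0.00675058 -0.75663692  0.65380043]
 [ 0.0038095   0.65379113  0.75666548]
 [-0.99996996  0.00759858 -0.00153106]] [-0.00292218  0.22736667  1.78723223  0.00418292  1.13375889 -0.86289875] 0.046881879335807314 0.858199110293498
(array([105.3,   8.5,   8.6]), array([ 0.058, -0.002, -0.008]))
```

Emit:
{"api": "apply_moves", "payload": {
  "deltas": [
    [0,4.5,4.5,0,0,-0.008,0.1],
    [10,4,4,0,0,0,0.1],
    [20,0,0,0,0,0,0.1],
    [20,0,0,0,0,0,0.1],
    [20,0,0,0,0,0,0.1],
    [15,0,0,0,0,0,0.1],
    [5,0,0,0,0,0,0.1],
    [0,0,0,0,0,0,0.1],
    [0,0,0,0,0,0,0.1],
    [0,0,0,0,0,0,0.1]
  ]
}}

```text
t: 4.32
eef_pos: [0.5469, 0.0145, 0.1477]
eef_rot: [[-0.001, -0.753, 0.658], [-0.002, 0.658, 0.753], [-1.0, -0.001, -0.002]]
contact_force: [0.4, 0.0, 0.2]
gripper_width: 0.0471
```

Run:
```python
from h import *
s=robot.get_state();p=(s['eef_pos'],s['eef_rot']);print(s['t'],*p,s['contact_force'])
print(plan([.5455,.0137,.1345],.858))
w=robot.camera('wrist');cv2.imwrite('pics/w2.png',cv2.resize(w[60:330,130:490],(800,600),interpolation=cv2.INTER_CUBIC))
c=cam('wrist',p);print(proj(c,[.5455,.0137,.145]),proj(c,s['eef_pos']))
```

```text
4.3167 [0.54692262 0.01449371 0.14774025] [[-5.53830526e-04 -7.52580712e-01  6.58499784e-01]
 [-2.21469230e-03  6.58499193e-01  7.52578174e-01]
 [-9.99997394e-01 -1.04157364e-03 -2.03143166e-03]] [0.35394774 0.01987942 0.16011167]
(array([13.2,  0.6, -1.5]), array([-0.006, -0.002,  0.001]))
[251.70649225 240.29463363] [254.20089091 243.40335991]
```

View pics/w2.png

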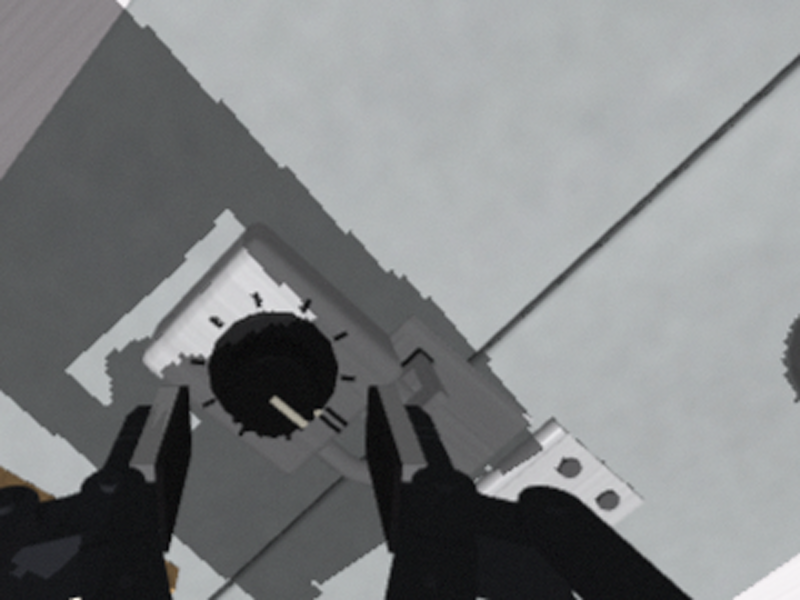

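The knob's centre (275,400) lies midway between the fingertips (188 and 370). I'll go down and close.

Emit:
{"api": "apply_moves", "payload": {
  "deltas": [
    [7,0,-1,0,0,0,0.1],
    [7,0,0,0,0,0,0.1],
    [0,0,0,0,0,0,0.1],
    [0,0,0,0,0,0,-0.3],
    [0,0,0,0,0,0,-0.6],
    [0,0,0,0,0,0,-1],
    [0,0,0,0,0,0,-1],
    [0,0,0,0,0,0,-1],
    [0,0,0,0,0,0,-1],
    [0,0,0,0,0,0,-1]
  ],
  "newtons": 35
}}

```text
t: 5.2
eef_pos: [0.548, 0.0136, 0.1354]
eef_rot: [[0.004, -0.752, 0.659], [-0.002, 0.659, 0.752], [-1.0, -0.005, 0.001]]
contact_force: [0.3, 0.3, 0.3]
gripper_width: 0.024
```

Emit:
{"api": "apply_moves", "payload": {
  "deltas": [
    [0,0,0,0.08,0,0,-1],
    [0,0,0,0.08,0,0,-1],
    [0,0,0,0.08,0,0,-1],
    [0,0,0,0.08,0,0,-1],
    [0,0,0,0.08,0,0,-1],
    [0,0,0,0.08,0,0,-1],
    [0,0,0,0.08,0,0,-1],
    [0,0,0,0.08,0,0,-1],
    [0,0,0,0.08,0,0,-1],
    [0,0,0,0,0,0,-1]
  ]
}}

```text
t: 6.03
eef_pos: [0.5461, 0.0129, 0.1354]
eef_rot: [[0.001, -0.098, 0.995], [-0.003, 0.995, 0.098], [-1.0, -0.003, 0.0]]
contact_force: [0.2, -0.3, -0.3]
gripper_width: 0.024
```

Run:
```python
from h import *
s=robot.get_state();p=(s['eef_pos'],s['eef_rot']);print(s['t'],*p,s['contact_force'],s['moment'],s['gripper_width'])
print(np.arctan2(*s['eef_rot'][1::-1,2]))
w=robot.camera('wrist');cv2.imwrite('pics/w3.png',cv2.resize(w[60:330,80:440],(800,600),interpolation=cv2.INTER_CUBIC))
```

```text
6.0333 [0.5461338  0.01293025 0.13539898] [[ 5.34148806e-04 -9.76059351e-02  9.95224998e-01]
 [-3.42841030e-03  9.95219112e-01  9.76071979e-02]
 [-9.99993980e-01 -3.46417640e-03  1.96961907e-04]] [ 0.24386632 -0.3473618  -0.27620013] [0.05027781 0.01067489 0.03005918] 0.023973911563357105
0.09776285472502756
```

View pics/w3.png

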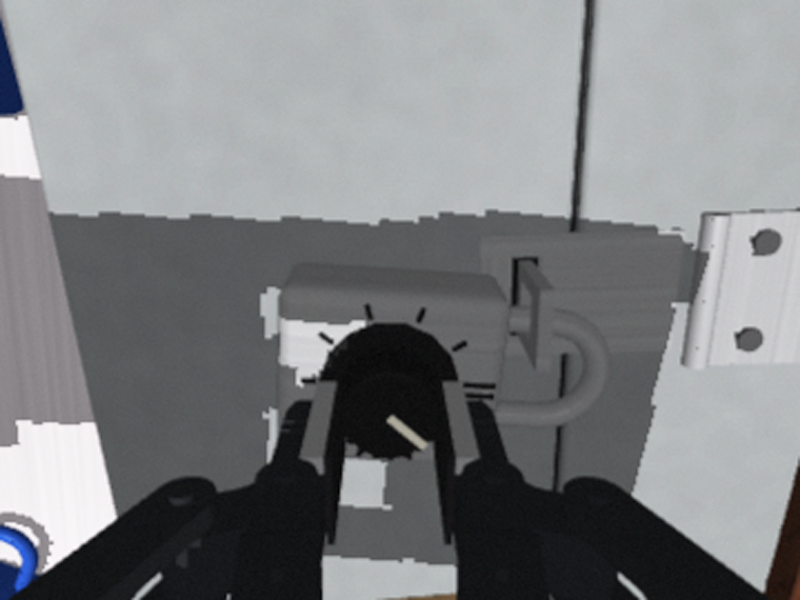

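The tool turned 0.76. The white line followed it clockwise and the lock body stayed put. I'll continue.

Emit:
{"api": "apply_moves", "payload": {
  "deltas": [
    [0,0,0,0.08,0,0,-1],
    [0,0,0,0.08,0,0,-1],
    [0,0,0,0.08,0,0,-1],
    [0,0,0,0.08,0,0,-1],
    [0,0,0,0.08,0,0,-1],
    [0,0,0,0.08,0,0,-1],
    [0,0,0,0.08,0,0,-1],
    [0,0,0,0.08,0,0,-1],
    [0,0,0,0.08,0,0,-1],
    [0,0,0,0.08,0,0,-1]
  ]
}}

```text
t: 6.92
eef_pos: [0.5439, 0.0136, 0.1354]
eef_rot: [[-0.004, 0.643, 0.766], [-0.003, 0.766, -0.643], [-1.0, -0.005, -0.001]]
contact_force: [-1.1, 1.7, 0.7]
gripper_width: 0.0242
```

Run:
```python
from h import *
s=robot.get_state();p=(s['eef_pos'],s['eef_rot']);print(s['t'],s['eef_pos'],s['contact_force'],s['moment'],s['gripper_width'])
print(np.arctan2(*s['eef_rot'][1::-1,2]))
```

```text
6.9167 [0.54391531 0.01357286 0.13540413] [-1.14477185  1.68157677  0.72043305] [0.21888591 0.21519797 0.07355231] 0.02415746539479974
-0.6987830507879522
```

Emit:
{"api": "apply_moves", "payload": {
  "deltas": [
    [0,0,0,0.08,0,0,-1],
    [0,0,0,0.08,0,0,-1],
    [0,0,0,0.08,0,0,-1],
    [0,0,0,0.06,0,0,-1],
    [0,0,0,0,0,0,-1],
    [0,0,0,0,0,0,-1],
    [0,0,0,0,0,0,-1],
    [0,0,0,0,0,0,-1],
    [0,0,0,0,0,0,-1],
    [0,0,0,0,0,0,-1]
  ]
}}

```text
t: 7.75
eef_pos: [0.5434, 0.0141, 0.1354]
eef_rot: [[-0.005, 0.836, 0.549], [-0.002, 0.549, -0.836], [-1.0, -0.005, -0.001]]
contact_force: [-0.0, 0.2, 1.1]
gripper_width: 0.0241
```

Run:
```python
from h import *
s=robot.get_state();p=(s['eef_pos'],s['eef_rot']);print(s['t'],s['eef_pos'],s['contact_force'],s['moment'],s['gripper_width'])
print(np.arctan2(*s['eef_rot'][1::-1,2]))
w=robot.camera('wrist');cv2.imwrite('pics/w4.png',cv2.resize(w[60:330,80:440],(800,600),interpolation=cv2.INTER_CUBIC))
```

```text
7.75 [0.5433774  0.0140536  0.13542758] [-0.0416268   0.22010078  1.14637048] [ 0.06621898  0.09372374 -0.06304652] 0.02406555620613186
-0.989412087973876
```

View pics/w4.png

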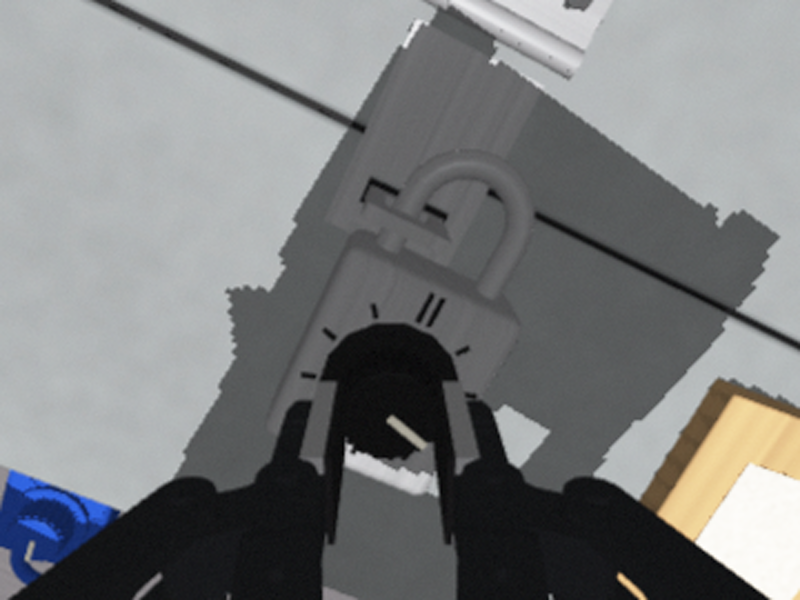

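No slip: the line sits in the gripper as before, and the tool has turned 1.85 in all. I'll release, rise and look.

Emit:
{"api": "apply_moves", "payload": {
  "deltas": [
    [0,0,0,0,0,0,-0.2],
    [0,0,0,0,0,0,0.1],
    [0,0,0,0,0,0,0.1],
    [0,0,0,0,0,0,0.1],
    [-20,0,0,0,0,0,0.1],
    [-30,0,0,0,0,0,1],
    [-30,0,0,0,0,0,1],
    [-30,0,0,0,0,0,1],
    [0,0,0,0,0,0,1],
    [0,0,0,0,0,0,1]
  ]
}}

```text
t: 8.63
eef_pos: [0.5429, 0.0142, 0.2489]
eef_rot: [[-0.008, 0.835, 0.551], [-0.002, 0.551, -0.835], [-1.0, -0.008, -0.003]]
contact_force: [0.2, 0.5, -0.2]
gripper_width: 0.0852
```

Run:
```python
from h import *
s=robot.get_state();p=(s['eef_pos'],s['eef_rot']);print(s['t'],*p,s['contact_force'],np.arctan2(*s['eef_rot'][1::-1,2]))
w=robot.camera('wrist')
np.savez('p5.npz',a=p[0],b=p[1])
c=cam('wrist',p);u,v=proj(c,[.5434,.014,.145]);print(u,v)
x0,y0=int(max(0,min(u-90,332))),int(max(0,min(v-75,248)));print(x0,y0)
cv2.imwrite('pics/w5.png',cv2.resize(w[y0:y0+135,x0:x0+180],None,fx=4.4,fy=4.4,interpolation=cv2.INTER_CUBIC))
```

```text
8.6333 [0.5429474  0.01419241 0.24885044] [[-0.00830854  0.83472747  0.55060059]
 [-0.0020894   0.5506039  -0.83476402]
 [-0.9999633  -0.00808609 -0.00283064]] [ 0.16716785  0.48067425 -0.2169947 ] -0.9877101464292724
254.78081663543279 188.51346461522252
164 113
```

View pics/w5.png

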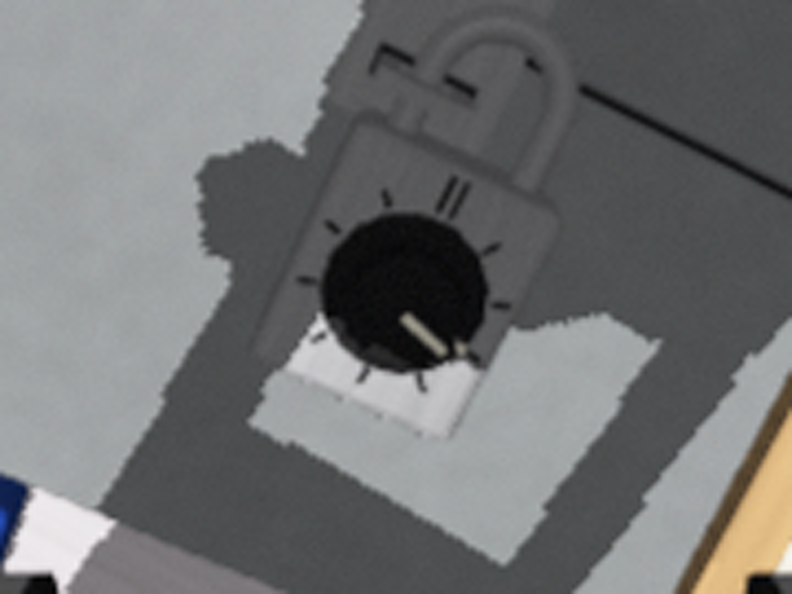

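The line now points at (460,348)–(475,358), the third mark clockwise. Next I'll work out the body grasp from the corners (362,115), (558,215), (447,438), (262,355).

Run:
```python
from h import *
s=robot.get_state();p=(s['eef_pos'],s['eef_rot'])
c=cam('wrist',p);g=lambda u,v,z:ray(c,164+u/4.4,113+v/4.4,z)
q=[g(*a,.128) for a in[(362,115),(558,215),(447,438),(262,355)]]
yaw=np.arctan2(*(q[0]+q[1]-q[2]-q[3])[1::-1])
print(np.round(q,4),np.mean(q,0),yaw,np.arctan2((q[1]-q[0])[0],-(q[1]-q[0])[1]))
d=g(408,290,.131);print('disc',d,'knob',g(405,318,.145))
m=g(458,196,.128)-d; print('dbl yaw',np.arctan2(m[1],m[0]))
l=g(425,75,.128);print('lug',l)
print(plan([*d[:2],.2],yaw-np.pi/2))
```

```text
[[ 0.5768  0.0456  0.128 ]
 [ 0.5823 -0.0038  0.128 ]
 [ 0.5227 -0.0138  0.128 ]
 [ 0.5163  0.0348  0.128 ]] [0.54953152 0.01568404 0.128     ] 0.17151468131348424 0.11112446931311284
disc [0.54949867 0.01532818 0.131     ] knob [0.54734035 0.01477877 0.145     ]
dbl yaw 0.09572346166255329
lug [0.59165713 0.03877646 0.128     ]
(array([49. ,  6. ,  2.5]), array([ 0.412, -0.001,  0.008]))
```

Emit:
{"api": "apply_moves", "payload": {
  "deltas": [
    [0,5,2,0.11,0,0.008,1],
    [10,0,0,0.11,0,0,1],
    [20,0,0,0.11,0,0,1],
    [20,0,0,0.11,0,0,1],
    [20,0,0,0,0,0,1],
    [10,0,0,0,0,0,1],
    [0,0,0,0,0,0,1],
    [0,0,0,0,0,0,1],
    [0,0,0,0,0,0,1],
    [0,0,0,0,0,0,1]
  ]
}}

```text
t: 9.52
eef_pos: [0.546, 0.0154, 0.1604]
eef_rot: [[-0.007, 0.992, 0.124], [0.002, 0.124, -0.992], [-1.0, -0.007, -0.003]]
contact_force: [0.3, -0.5, 0.3]
gripper_width: 0.0851
```

Run:
```python
from h import *
s=robot.get_state();print(s['t'],s['eef_pos'],np.arctan2(*s['eef_rot'][1::-1,2]))
print(plan([.548,.0148,.106],.125-np.pi/2))
```

```text
9.5167 [0.54604224 0.01541849 0.16038613] -1.446959759902186
(array([54.4,  2.2,  1. ]), array([-0.001, -0.003,  0.007]))
```

Emit:
{"api": "apply_moves", "payload": {
  "deltas": [
    [10,2,1,0,0,0.007,1],
    [15,0,0,0,0,0,1],
    [15,0,0,0,0,0,1],
    [10,0,0,0,0,0,1],
    [3,0,0,0,0,0,1],
    [0,0,0,0,0,0,0.6],
    [0,0,0,0,0,0,0.3],
    [0,0,0,0,0,0,-1],
    [0,0,0,0,0,0,-1],
    [0,0,0,0,0,0,-1]
  ],
  "newtons": 60
}}

```text
t: 10.35
eef_pos: [0.5548, 0.0151, 0.1146]
eef_rot: [[0.015, 0.992, 0.126], [0.003, 0.126, -0.992], [-1.0, 0.015, -0.002]]
contact_force: [0.5, -1.2, -4.0]
gripper_width: 0.0524
```

Run:
```python
from h import *
s=robot.get_state();print(s['t'],s['eef_pos'],s['eef_rot'],np.arctan2(*s['eef_rot'][1::-1,2]),s['gripper_width'],s['contact_force'],s['moment'])
```

```text
10.35 [0.55476799 0.01505803 0.11459705] [[ 0.01485329  0.99197226  0.12558029]
 [ 0.00340638  0.12554321 -0.9920823 ]
 [-0.99988388  0.01516346 -0.0015143 ]] -1.4448834557761998 0.05242465982849076 [ 0.45639521 -1.17890691 -4.00133371] [-0.02683481 -0.02576813 -0.0182932 ]
```

Emit:
{"api": "apply_moves", "payload": {
  "deltas": [
    [0,-2,0,0,0,0,-1],
    [0,-2,0,0,0,0,-1],
    [0,-2,0,0,0,0,-1],
    [0,-2,0,0,0,0,-1],
    [0,-2,0,0,0,0,-1],
    [0,0,0,0,0,0,-1],
    [0,0,0,0,0,0,-1],
    [0,0,0,0,0,0,-1],
    [0,0,0,0,0,0,-1],
    [0,0,0,0,0,0,-1]
  ]
}}

```text
t: 11.18
eef_pos: [0.5433, 0.0138, 0.1145]
eef_rot: [[0.015, 0.992, 0.126], [0.004, 0.126, -0.992], [-1.0, 0.015, -0.002]]
contact_force: [-0.0, 0.2, -2.7]
gripper_width: 0.0524
```

Run:
```python
from h import *
s=robot.get_state();p=(s['eef_pos'],s['eef_rot']);print(s['t'],*p,s['gripper_width'],s['contact_force'],s['moment'])
w=robot.camera('wrist');cv2.imwrite('pics/w6.png',cv2.resize(w[60:330,80:440],(800,600),interpolation=cv2.INTER_CUBIC))
w=robot.camera('scene');u,v=map(int,proj(cam('scene'),[.56,.02,.11]));print(u,v)
cv2.imwrite('pics/s6.png',cv2.resize(w[v-60:v+60,u-80:u+80],(800,600),interpolation=cv2.INTER_CUBIC))
```

```text
11.1833 [0.54326488 0.01384057 0.11450193] [[ 0.01463099  0.99195885  0.1257123 ]
 [ 0.00365191  0.12567191 -0.99206514]
 [-0.99988629  0.01497398 -0.00178385]] 0.05242034401461823 [-0.03794552  0.24289057 -2.74992414] [ 0.08277888 -0.06428242  0.0139479 ]
244 175
```

View pics/w6.png

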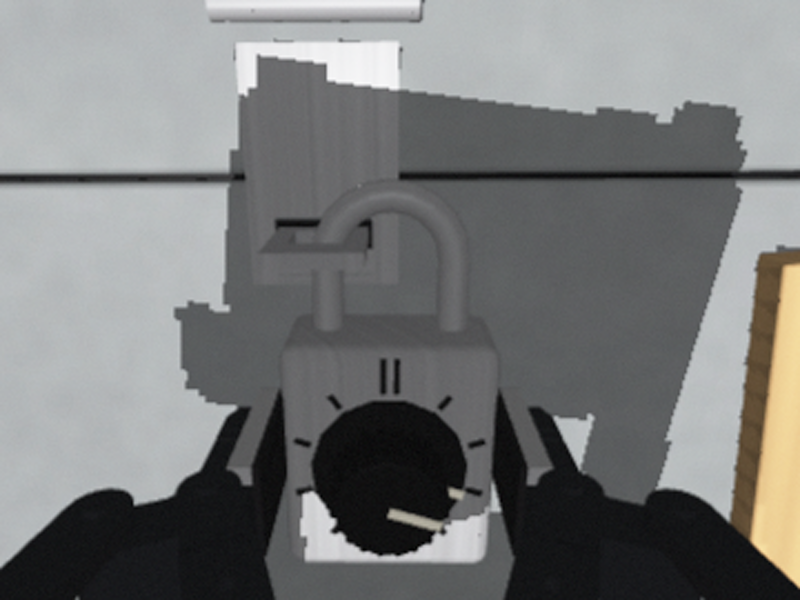

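Lock held squarely, with the line still on the third mark and the bow short of the lug. I'll keep pulling.

Emit:
{"api": "apply_moves", "payload": {
  "deltas": [
    [0,-2,0,0,0,0,-1],
    [0,-2,0,0,0,0,-1],
    [0,-2,0,0,0,0,-1],
    [0,-2,0,0,0,0,-1],
    [0,-2,0,0,0,0,-1],
    [0,-2,0,0,0,0,-1],
    [0,-2,0,0,0,0,-1],
    [0,-2,0,0,0,0,-1],
    [0,0,0,0,0,0,-1],
    [0,0,0,0,0,0,-1]
  ]
}}

```text
t: 12.12
eef_pos: [0.5262, 0.0118, 0.1145]
eef_rot: [[0.016, 0.992, 0.126], [0.004, 0.126, -0.992], [-1.0, 0.016, -0.002]]
contact_force: [0.8, 0.5, -3.5]
gripper_width: 0.0524
```

Emit:
{"api": "apply_moves", "payload": {
  "deltas": [
    [0,-2,0,0,0,0,-1],
    [0,-2,0,0,0,0,-1],
    [0,-1,0,0,0,0,-1],
    [0,0,0,0,0,0,-1],
    [0,0,0,0,0,0,-1],
    [0,0,0,0,0,0,-1],
    [0,0,0,0,0,0,-1],
    [0,0,0,0,0,0,-1],
    [0,0,0,0,0,0,-1],
    [0,0,0,0,0,0,-1]
  ]
}}

```text
t: 12.95
eef_pos: [0.5232, 0.0121, 0.1149]
eef_rot: [[0.021, 0.992, 0.126], [0.005, 0.126, -0.992], [-1.0, 0.021, -0.003]]
contact_force: [1.5, 2.7, -4.5]
gripper_width: 0.0524
```

Run:
```python
from h import *
s=robot.get_state();p=(s['eef_pos'],s['eef_rot']);print(s['t'],*p,s['gripper_width'],s['contact_force'],s['moment'])
w=robot.camera('wrist');cv2.imwrite('pics/w7.png',cv2.resize(w[60:330,80:440],(800,600),interpolation=cv2.INTER_CUBIC))
```

```text
12.95 [0.52317243 0.01208571 0.11493541] [[ 0.0208593   0.99182679  0.12587499]
 [ 0.00537516  0.12578931 -0.99204242]
 [-0.99976797  0.02136991 -0.00270735]] 0.05237145050866208 [ 1.47380794  2.73302544 -4.51152791] [ 0.29710428 -0.24983967  0.11594766]
```

View pics/w7.png

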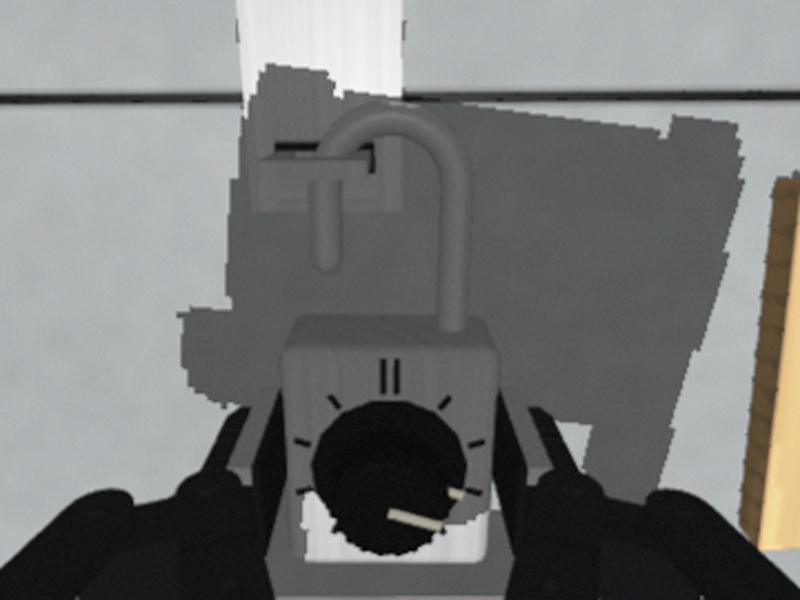

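Shackle is fully open: tip at row 270, body end at about 328, lug at about 165. I need about 34 mm forward so that the lug stands in the gap.

Emit:
{"api": "apply_moves", "payload": {
  "deltas": [
    [0,3,0,0,0,0,-1],
    [0,4,0,0,0,0,-1],
    [0,4,0,0,0,0,-1],
    [0,4,0,0,0,0,-1],
    [0,4,0,0,0,0,-1],
    [0,4,0,0,0,0,-1],
    [0,4,0,0,0,0,-1],
    [0,2,0,0,0,0,-1],
    [0,0,0,0,0,0,-1],
    [0,0,0,0,0,0,-1]
  ]
}}

```text
t: 13.83
eef_pos: [0.5539, 0.0152, 0.1148]
eef_rot: [[0.017, 0.992, 0.126], [0.004, 0.126, -0.992], [-1.0, 0.018, -0.002]]
contact_force: [1.0, -0.4, -3.6]
gripper_width: 0.0524
```

Run:
```python
from h import *
s=robot.get_state();print(s['t'],s['eef_pos'],s['contact_force'])
print(plan([.5232+.0345*.9921,.0121+.0345*.1255,.1149],.126-np.pi/2))
```

```text
13.8333 [0.55391491 0.01520005 0.11479297] [ 1.01370622 -0.38670345 -3.55748894]
(array([-0. ,  3.6, -0.8]), array([-0.   , -0.002, -0.018]))
```

Emit:
{"api": "apply_moves", "payload": {
  "deltas": [
    [0,1.5,0,0,0,0,-1],
    [0,1.5,0,0,0,0,-1],
    [0,0.5,0,0,0,0,-1],
    [0,0,0,0,0,0,-1],
    [0,0,0,0,0,0,-1],
    [0,0,0,0,0,0,-1],
    [0,0,0,0,0,0,-1],
    [0,0,0,0,0,0,-1],
    [0,0,0,0,0,0,-1],
    [0,0,0,0,0,0,-1]
  ]
}}

```text
t: 14.67
eef_pos: [0.5568, 0.0156, 0.1148]
eef_rot: [[0.016, 0.992, 0.126], [0.004, 0.126, -0.992], [-1.0, 0.017, -0.002]]
contact_force: [-0.8, -0.4, -3.7]
gripper_width: 0.0525
```

Run:
```python
from h import *
s=robot.get_state();print(s['t'],s['eef_pos'],s['contact_force'],s['moment'])
w=robot.camera('wrist');cv2.imwrite('pics/w8.png',cv2.resize(w[60:330,80:440],(800,600),interpolation=cv2.INTER_CUBIC))
```

```text
14.6667 [0.5567917  0.01561053 0.11480584] [-0.77170102 -0.35516811 -3.67886251] [-0.04732529  0.05489315 -0.04675839]
```

View pics/w8.png

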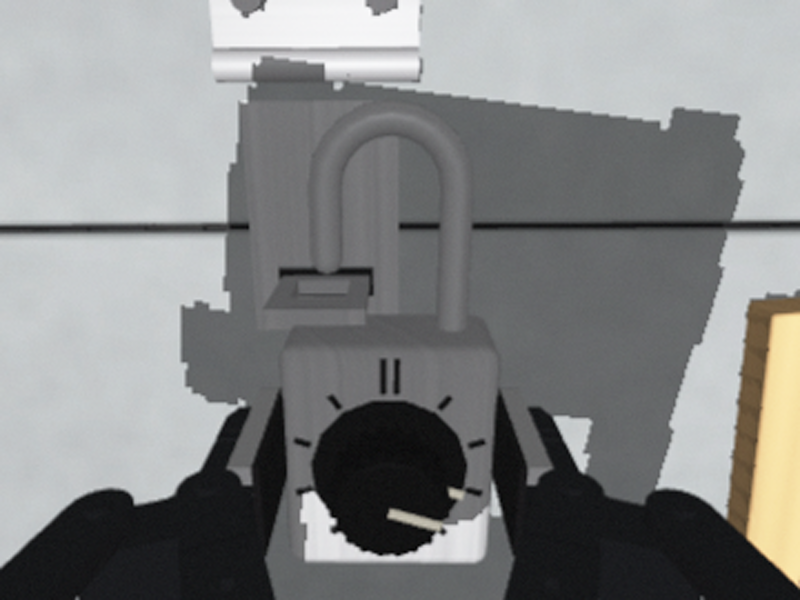

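The lug stands in the gap: tip at row 270, lug face 278–310, lug top 310–326, body edge 345. I'll lift straight up.

Emit:
{"api": "apply_moves", "payload": {
  "deltas": [
    [-4,0,0,0,0,0,-1],
    [-6,0,0,0,0,0,-1],
    [-6,0,0,0,0,0,-1],
    [-6,0,0,0,0,0,-1],
    [-6,0,0,0,0,0,-1],
    [-6,0,0,0,0,0,-1],
    [-6,0,0,0,0,0,-1],
    [-10,0,0,0,0,0,-1],
    [-15,0,0,0,0,0,-1],
    [-15,0,0,0,0,0,-1]
  ]
}}

```text
t: 15.55
eef_pos: [0.5538, 0.0152, 0.2002]
eef_rot: [[0.013, 0.992, 0.126], [0.004, 0.126, -0.992], [-1.0, 0.013, -0.002]]
contact_force: [0.8, 1.1, -4.0]
gripper_width: 0.0524
```

Emit:
{"api": "apply_moves", "payload": {
  "deltas": [
    [-15,0,0,0,0,0,-1],
    [-15,0,0,0,0,0,-1],
    [-15,0,0,0,0,0,-1],
    [-15,0,0,0,0,0,-1],
    [-10,0,0,0,0,0,-1],
    [-5,0,0,0,0,0,-1],
    [0,0,0,0,0,0,-1],
    [0,0,0,0,0,0,-1],
    [0,0,0,0,0,0,-1],
    [0,0,0,0,0,0,-1]
  ]
}}

```text
t: 16.38
eef_pos: [0.5525, 0.0149, 0.2859]
eef_rot: [[0.018, 0.992, 0.126], [0.004, 0.126, -0.992], [-1.0, 0.018, -0.002]]
contact_force: [0.6, -0.3, -3.2]
gripper_width: 0.0521
```

Run:
```python
from h import *
s=robot.get_state();print(s['t'],s['eef_pos'],s['contact_force'],s['gripper_width'],s['dq'])
w=robot.camera('wrist')[60:330,80:440];a=robot.camera('scene');u,v=map(int,proj(cam('scene'),[.56,.02,.2]))
b=a[v-80:v+80,u-107:u+106]
cv2.imwrite('pics/f.png',np.vstack([cv2.resize(w,(400,300)),cv2.resize(b,(400,300))]))
```

```text
16.3833 [0.55254704 0.01489874 0.2858986 ] [ 0.61619703 -0.27944364 -3.22077569] 0.052052500529582706 [-0.00031703  0.0079236   0.00877843  0.00117904 -0.00362081  0.00111213]
```

View pics/f.png

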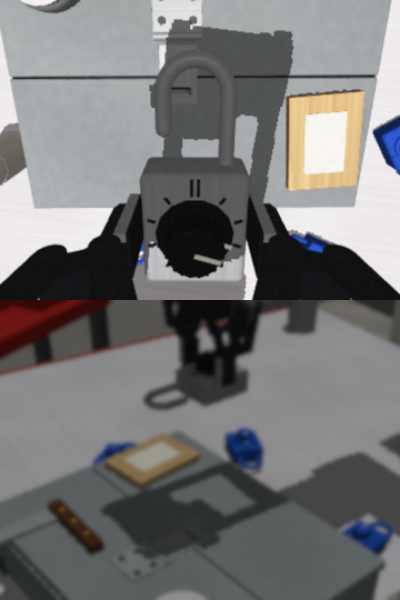

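The open lock is held dial face up, about 17 cm above the lid, and it is still. I'm handing in.

```bash
python3 -c "
from rig import robot
print(robot.finish_job());print(robot.get_state()['t'])"
```

```text
the job is handed in; nothing more can be done
None
the job is handed in; nothing more can be done
```

The lock is open, off the hasp and held in the gripper, and I handed the job in at about 16.5 s. The hand-in reports no verdict, so the result below rests on my own checks.

- **Dial:** it started at the double mark. I turned it three clicks clockwise, about 1.85 rad at the tool with no slip. After I let go, the wrist picture showed the white line on the third mark.
- **Shackle:** I gripped the body and pulled it back about 32 mm. The picture then showed the shackle fully out, with a gap of about 14 mm between its tip and the body. I estimated that from pixels, since the joint itself can't be read.
- **Unhooking:** I pushed the lock about 34 mm forward until the lug stood in that gap, then lifted it straight up without catching.
- **Last check:** the lock was about 17 cm above the lid with the shackle open and the dial face up. The grip was set at 60 N with the fingers at 52 mm, the load was about 3 N (the lock's weight), and the joints were practically still. The plaque and square looked undisturbed. I did not check the tin and glue bottle specifically at the end.

One reading was off. While closing on the body, the tool drifted about 7 mm forward and 8 mm up from the planned grasp. The grip was still square on the body, so I left it.

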